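# Seat the plaster disc in the modelling board

## Robot

A 6-joint arm with a two-finger parallel gripper is mounted at the origin on the work surface. World frame = base frame: x ahead of the robot, y to its left, z up, the work surface at z = 0. Lengths are in mm, angles in rad, forces in N, time in s.
With the tool pointing down it reaches from about 275 to 750 mm from the base axis. Payload 10.2 kg.
Tool frame: the origin (TCP) lies between the finger pads; the fingertips stand 17 mm ahead of it and the grasp point (between the pads) lies 2 mm behind it (tips_ahead is the distance from the TCP to the fingertips, in mm); z points along the fingers, y is the line along which they close (so a half turn about z gives the same grasp; the last joint's range is limited). The gripper opens to 85 mm and grips with 20 to 120 N. Pads are 22 mm wide; open, the fingers measure 114 mm over their backs; the gripper's body (76 mm by 85 mm) begins 54 mm behind the grasp point. The pads swing forward as they close: fully open they stand 13 mm farther back than shut.
Start: joints at [1.054, 0.313, 1.498, -0, 1.331, -0.223], TCP at [152.048, 502.506, 248.294] pointing down, gripper open.
Joint ranges: [-2.94, 2.94], [-0.97, 2.17], [0.19, 2.56], [-1.23, 4.37], [0.02, 3.11], [-2.88, 2.88]. Speed limits (rad/s): [2.39, 2.39, 3.01, 3.14, 3.14, 3.14].

## Interface

Orientations are given as a unit quaternion [w, x, y, z].
In Python, from rig import sense, capture, finish_job, boxes_of, tips_ahead gives the robot as it stands.
- The arm moves only by the tool drive_tool, never from a script. Its argument "commands" is text: rows parted by semicolons, each of 7 numbers parted by spaces: the shift along the world's x, y, z in units of 0.1 m (1.0 is 0.1 m), then the turn, a rotation vector about the world's x, y, z in units of pi/4 rad (1.0 is pi/4 rad), then the opening in per cent of the stroke, from 0 (shut) to 100 (fully open). A call has 1 to 20 rows; each row shifts and turns the commanded pose from where the row before left it; what a row does not reach is not made up. A row lasts 1/12 s, in which the tool goes at most 41.7 mm and 7.16 degrees, less where a joint would pass 70% of its speed; a pose out of reach is approached as far as the arm can. A call with a number of a shift or a turn outside -1 to 1 is refused whole. A call with a gripper value outside its range is refused whole. The fingers move at their own pace and stop on an object; "force" is the grip in N (left out, the last holds). Time passes only in rows, so rows that do not move let the fingers close. It gives the time, the measured TCP pose, the force, the opening and the grip force at its end, in the units of the state.
- sense(): the state, without advancing time (a new reading comes with each control period).
- capture(name): name is "scene" or "top" or "wrist"; returns a dict with "pixels" (480x640x3 uint8, blue, green, red), "fov_y" (degrees; the focal length in pixels is half the picture's height over the tangent of half this angle, whatever the lens; pixels are square), "cx", "cy" (the principal point, pixels), "position" and "attitude" of the camera in the world; the wrist camera has in their place "tool_from_camera" (4x4, takes a point from camera to tool coordinates, whose origin is the TCP and whose axes are the flange's). Camera axes: x right, y down, z forward; pixel columns grow to the right and rows downward; lengths in mm; the calibration is good to about 2 mm. A picture is of the moment at which its call begins: read the wrist's pose just before it. There is no depth.
- finish_job(): hands the job in; it is judged then, once.
Trained networks look in a picture, given as the dict that the camera call returned (one of the last four; its "shot" number tells which), for a name from the list of things; names that differ only in an ending like _2 or _b are one class to them, and where a whole thing is asked for, a point or a joint stands for the part that bears it (a point fixed in the world has none). Each returns a list of dicts, best first, with "confidence" (0 to 1); they miss things now and then, are a little off and sometimes report something else, mostly with a low value. They report only what shows in the picture. A call takes as long as a camera call. They do not tell look-alikes from the thing itself.
- boxes_of(picture, name): "position" ([column, row] in pixels, amid what is visible of it).
The state is a dict: "time_s": time; "joints": joint angles; "dq": joint speeds; "tau": joint torques, N m; "eef_pos": TCP position; "ee_rot": TCP orientation; "force": force on the tool from outside, world axes, zero at the start; "wrist_torque": the same for the moment, N m; "grip_width": opening from 0.0 (shut) to 1.0 (fully open); "grip_force": force on a finger pad.
Only numpy, scipy, OpenCV 4.12 (cv2) and the standard library are available. Lean on these libraries where they do the work, as an engineer would, in place of code of your own. Each camera call takes 0.05 s, during which the arm holds its last target. There are 200 camera calls.

## Task

With the fingertips, nudge the loose plaster disc across the modelling board until it drops into the round recess and lies flat and fully home. Then push the steel keeper's upright tab towards the disc until the keeper is all the way in over the disc's rim. Only slide things, never lift the disc, and leave the figures, the tools and the rest of the clutter where they are.

Things in the scene. Friction and masses are not known exactly. Their poses are not given: they have to be found in the camera images.
- board: plywood modelling board, fixed, 300 x 240 x 24 mm (along its x, y, z); origin at the centre of its underside, z up. Its top is 24 mm above the table. The round recess lies 35 mm towards its +x end from the middle, the keeper at the +x end, the disc starts lying flat on the -x half.
- seat (a point): centre of the mouth of the round recess, level with the board's top. The recess is 94 mm across and 10 mm deep with a flat cork-brown floor. Axes as the board's.
- disc_center (a point): centre (half-way up) of the loose plaster disc: 90 mm across, 10 mm thick, about 90 g. Lying on the board its centre is 29 mm above the table; seated it is 19 mm above the table and its top is flush with the board.
- keeper (a joint): travel (m) of the steel keeper, which slides on the board from its +x end towards the recess (board -x): 0 = fully back, 0.034 = end stop, fully in, its nose 12 mm over the seated disc's rim. About 1.5 N moves it and it stays where it is left. Its plate is 44 x 60 mm, 6 mm thick, 2 mm clear above the board, so it passes over the disc only when the disc is fully home. At the start it is at 0 to 0.010, well clear of the recess.
- tab (a point): middle of the top edge of the keeper's upright tab: a steel plate 50 mm wide (board y), 6 mm thick (board x) and 26 mm tall, its top 57 mm above the table; moves with the keeper. Push its face that looks away from the recess. Behind it 10 mm of keeper plate (top 32 mm above the table) stick out, and close beside the plate on either side are 10 mm wide guide rails whose tops are 36 mm above the table.
- white_bird: bystander, leave alone: white plaster bird figure on a block, 105 x 95 mm foot, 275 mm tall, standing on the table left of the board; origin at the centre of its underside.
- clay_bird: bystander, leave alone: grey clay bird figure, 261 mm tall, on a 30 mm thick wooden stand right of the board; origin at the centre of its underside.
- tool_stick: bystander, leave alone: flat wooden modelling stick, 110 x 12 x 8 mm, lying on the modelling board near one long edge; origin at the centre of its underside.
- dish: bystander, leave alone: little white dish, 38 mm across, 24 mm tall, on the modelling board near the other long edge; origin at the centre of its underside.
- clay_lump: bystander, leave alone: small grey clay block, 34 x 28 x 22 mm, on the modelling board near the same edge as the dish; origin at the centre of its underside.
- brush: bystander, leave alone: brush with a wooden handle lying on the table left of the robot, nearer than the white bird; origin at the centre of its underside.
- jar: bystander, leave alone: white cup, 80 mm across, 100 mm tall, on the table to the right; origin at the centre of its underside.
Mind the look-alikes: they are no part of the job. There is more than one size of the part that bears disc_center; the job needs the middle-sized.

How it is judged:
By the outcome, as a careful person would: the job done as asked, in the order asked, and still so for the second after the job is handed in, with the robot touching nothing.
It also fails if it takes over 43 s, if anything falls off the work surface, if the arm or the gripper's body presses on something with over 40 N, if the wrist force passes 120 N, or if a joint passes its speed limit or range.

## Working session

There is one attempt and no reset: what is moved stays moved. The work goes in short steps, Python scripts to look and compute and a tool call to move; the robot and the scene stay as the last step left them, time stands still between calls to the robot, and variables do not carry over. Pictures are saved under pics/ and viewed, at most 10 in all, crops included, and the job is handed in when it is done.

Besides the shell and the picture viewer there is one more tool, called after "Request:" in YAML: its name, and indented under it one key for each argument. drive_tool: Moves the arm, as the interface text tells. Shifts and turns lie within -1 to 1; 1 stands for 0.1 m of shift or pi/4 rad of turn. Its arguments: {"type":"object","properties":{"commands":{"type":"string"},"force":{"type":"number"}},"required":["commands"]}

```bash
mkdir -p pics; cat > h.py <<'E'
import numpy as np, cv2
from scipy.spatial.transform import Rotation as R
from rig import *
def rot(a):
    a=np.array(a,float)
    if a.shape==(3,3): return a
    return R.from_quat(a.ravel(),scalar_first=True).as_matrix()
def pose(p,s=None):
    if 'tool_from_camera' in p:
        T=np.array(p['tool_from_camera']);W=np.eye(4);W[:3,:3]=rot(s['ee_rot']);W[:3,3]=s['eef_pos'];M=W@T
        return M[:3,:3],M[:3,3]
    return rot(p['attitude']),np.array(p['position'])
def foc(p): return 240/np.tan(np.radians(p['fov_y']/2))
def topl(p,uv,z,s=None):
    Rm,t=pose(p,s);f=foc(p);d=Rm@np.array([(uv[0]-p['cx'])/f,(uv[1]-p['cy'])/f,1]);return (t+d*(z-t[2])/d[2]).round(1)
def px(p,X,s=None):
    Rm,t=pose(p,s);c=Rm.T@(np.array(X,float)-t);return (foc(p)*c[:2]/c[2]+[p['cx'],p['cy']]).round(1)
E
python3 - <<'E'
from h import *
for n in ['scene','top']:
    p=capture(n);cv2.imwrite(f'pics/{n}1.png',p['pixels']);print(n,p['position'],p['attitude'],p['fov_y'])
    for nm,z in [('disc_center',29),('tab',45),('board',24),('dish',36),('clay_lump',35),('tool_stick',32),('white_bird',100),('clay_bird',100),('jar',50),('brush',5)]:
        print(nm,[(np.round(b['confidence'],2),np.round(b['position']),topl(p,b['position'],z)) for b in boxes_of(p,nm)][:4])
print(sense())
E
```

```text
scene [1634.8828919  -343.14813212  830.22470563] [-0.38225197  0.70746756  0.52521978 -0.27841923] 42.990961958929574
disc_center [(np.float64(0.98), array([277., 249.]), array([495.7, -92.4,  29. ])), (np.float64(0.73), array([222., 223.]), array([ 346.5, -195.5,   29. ])), (np.float64(0.61), array([164., 241.]), array([ 387.6, -338.6,   29. ]))]
tab [(np.float64(0.84), array([356., 258.]), array([600.4,  64. ,  45. ])), (np.float64(0.41), array([273., 251.]), array([ 522.2, -107.3,   45. ]))]
board [(np.float64(0.81), array([313., 268.]), array([584.8, -31.3,  24. ]))]
dish [(np.float64(0.68), array([274., 251.]), array([ 509.8, -100.5,   36. ]))]
clay_lump [(np.float64(0.5), array([276., 250.]), array([507.6, -95.8,  35. ]))]
tool_stick [(np.float64(0.56), array([312., 232.]), array([450.7,   5.6,  32. ])), (np.float64(0.48), array([496., 194.]), array([414.8, 529.2,  32. ]))]
white_bird [(np.float64(0.83), array([495., 194.]), array([513.9, 455.9, 100. ]))]
clay_bird [(np.float64(0.66), array([ 84., 285.]), array([ 611.4, -500.2,  100. ])), (np.float64(0.65), array([312., 271.])
[... 1397 characters left out ...]
 5. ]))]
{'time_s': 1.1, 'joints': array([ 1.05359451e+00,  3.12899700e-01,  1.49769689e+00, -3.38895933e-05,
        1.33099480e+00, -2.23396678e-01]), 'dq': array([ 0.00037338,  0.00012731,  0.00045762,  0.00011269, -0.0002583 ,
       -0.00045685]), 'tau': array([ 1.68671864e-03, -4.12175667e+01, -2.59897095e+01, -1.26394025e-04,
        5.71187957e-04,  2.21812968e-06]), 'eef_pos': array([152.05910633, 502.50364377, 248.29550169]), 'ee_rot': array([ 1.55729611e-05,  1.46370788e-01,  9.89229797e-01, -5.36762768e-06]), 'force': array([-0.19972757, -0.61079061,  0.20242222]), 'wrist_torque': array([-0.04295943,  0.00626577, -0.03713653]), 'grip_force': 0.0, 'grip_width': 0.9987389380117143}
```

```bash
python3 - <<'E'
import cv2
a=cv2.imread('pics/top1.png');c=a[140:300,220:420]
cv2.imwrite('pics/top1c.png',cv2.resize(c,None,fx=3.75,fy=3.75,interpolation=cv2.INTER_CUBIC)[:600,:800])
E
```

```text
(no output)
```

View pics/top1c.png

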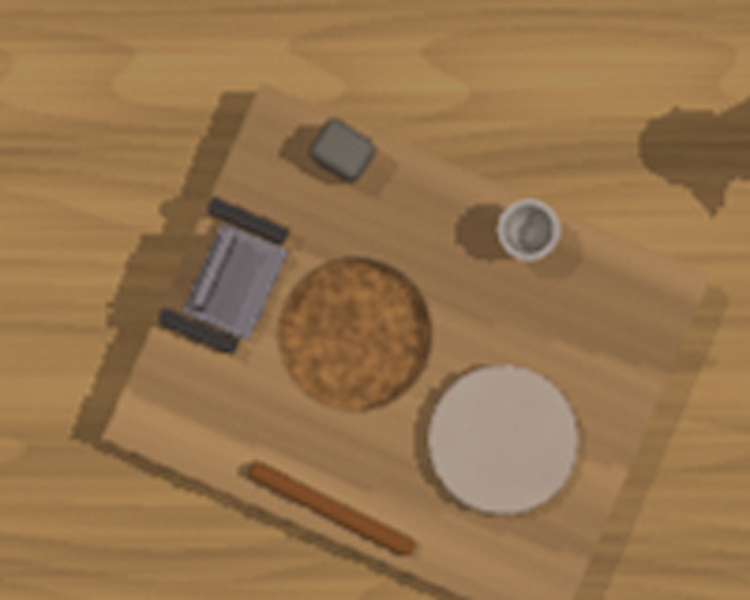

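View pics/scene1.png

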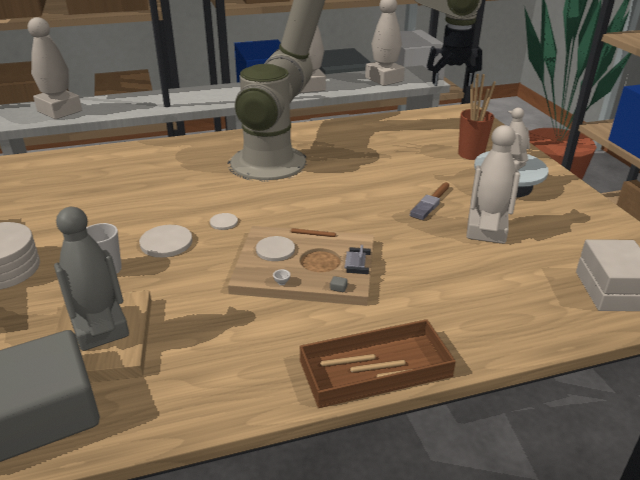

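The top view shows the middle-sized disc at about pixel (354,257), the recess at (314,229) and the tab at (277,212). Board +x points up-left in the picture. I'll fit these more exactly.

Request:
drive_tool:
  commands: "0.15 -0.3 0 0 0 -0.159 60;0.15 -0.3 0 0 0 -0.159 60;0.15 -0.3 0 0 0 -0.159 60;0.15 -0.3 0 0 0 -0.159 60;0.15 -0.3 0 0 0 -0.159 60;0.15 -0.3 0 0 0 -0.159 60;0.15 -0.3 0 0 0 -0.159 60;0.15 -0.3 0 0 0 -0.159 60;0.15 -0.3 0 0 0 -0.159 60;0.15 -0.3 0 0 0 -0.159 60;0.15 -0.3 0 0 0 -0.159 60;0.15 -0.3 0 0 0 -0.159 60;0.15 -0.3 0 0 0 -0.159 60;0.15 -0.3 0 0 0 -0.159 60;0.15 -0.3 0 0 0 -0.159 60;0.15 -0.3 0 0 0 -0.05 60;0.15 -0.3 0 0 0 0 60;0.15 -0.3 0 0 0 0 60;0.15 -0.3 0 0 0 0 60;0 0 0 0 0 0 60"

```text
time_s: 2.82
eef_pos: [438.7, -71.7, 248.0]
ee_rot: [0.001, 0.893, 0.449, -0.0]
force: [0.3, 1.0, -0.1]
grip_width: 0.597
grip_force: 0.0
```

```bash
python3 - <<'E'
from h import *
s=sense();p=capture('wrist');cv2.imwrite('pics/w1.png',p['pixels'])
print(pose(p,s), px(p,[493,-96.5,34],s),px(p,[559.5,-7,24],s),px(p,[593,75,57],s))
E
```

```text
(array([[ 8.02852473e-01, -5.69834295e-01, -1.75262041e-01],
       [-5.96177635e-01, -7.67195667e-01, -2.36607345e-01],
       [ 3.66700895e-04,  2.94448101e-01, -9.55667401e-01]]), array([484.12442747, -11.36312723, 374.27188891])) [382.  201.5] [386.4  76.9] [370.5 -56.4]
```

View pics/w1.png

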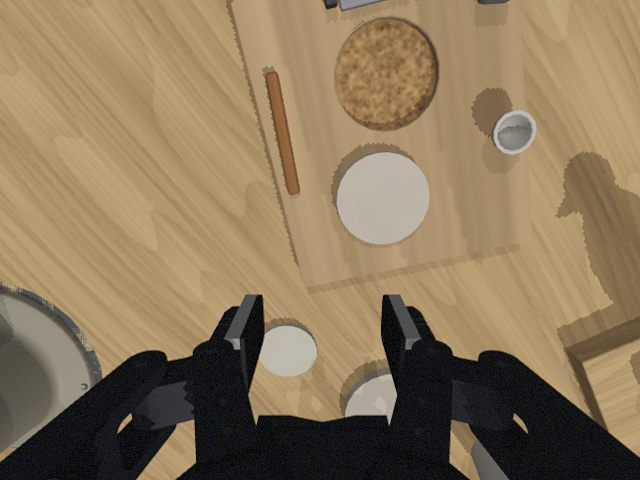

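The wrist view shows the disc at (383,198) and the recess at (386,73), close to what I predicted. I'll fit ellipses to both.

```bash
cat >> h.py <<'E'
def circ(p,s,guess,z,r,kind):
    # fit circle on plane z: gradient search along rays in rectified patch
    k=4;n=int(2*70*k);g=np.array(guess[:2])
    yy,xx=np.mgrid[0:n,0:n];X=np.stack([g[0]+(xx-n/2)/k,g[1]+(yy-n/2)/k,np.full(xx.shape,float(z))],-1)
    Rm,t=pose(p,s);c=(X-t)@Rm;f=foc(p)
    im=cv2.remap(p['pixels'],(f*c[...,0]/c[...,2]+p['cx']).astype(np.float32),(f*c[...,1]/c[...,2]+p['cy']).astype(np.float32),cv2.INTER_LINEAR)
    hsv=cv2.cvtColor(im,cv2.COLOR_BGR2HSV).astype(int)
    m=(hsv[...,1]<60)&(hsv[...,2]>110) if kind=='disc' else (hsv[...,1]>110)
    m=cv2.morphologyEx(m.astype(np.uint8),cv2.MORPH_OPEN,np.ones((7,7)));m=cv2.morphologyEx(m,cv2.MORPH_CLOSE,np.ones((15,15)))
    cs=cv2.findContours(m,cv2.RETR_EXTERNAL,cv2.CHAIN_APPROX_NONE)[0];c=max(cs,key=cv2.contourArea)
    e=cv2.fitEllipse(c);return (g+(np.array(e[0])-n/2)/k).round(1),(np.array(e[1])/k).round(1),im
E
python3 - <<'E'
from h import *
s=sense();p=capture('wrist')
a=circ(p,s,topl(p,(383,198),34,s),34,45,'disc');b=circ(p,s,topl(p,(386,73),24,s),24,47,'rec')
print(a[:2],b[:2],topl(p,(383,198),34,s),topl(p,(386,73),24,s))
cv2.imwrite('pics/rect.png',cv2.resize(np.hstack([a[2],b[2]]),(800,400)))
d=b[0]-a[0];print(np.linalg.norm(d),np.degrees(np.arctan2(d[1],d[0])))
E
```

```text
(array([494.4, -95. ]), array([89.3, 90.1])) (array([558.4,  -6.2]), array([90.3, 90.6])) [494.4 -91.8  34. ] [559.7  -1.7  24. ]
109.45976429720648 54.21892613810745
```

Request:
drive_tool:
  commands: "0.02 -0.12 -0.2 0 0 0.018 60;0.02 -0.12 -0.25 0 0 0 60;0.02 -0.12 -0.25 0 0 0 60;0.02 -0.12 -0.25 0 0 0 60;0.02 -0.12 -0.25 0 0 0 60;0.02 -0.12 -0.25 0 0 0 60;0.02 -0.08 -0.25 0 0 0 60;0 0 -0.13 0 0 0 60;0 0 -0.05 0 0 0 60;0 0 0 0 0 0 60"

```text
time_s: 3.75
eef_pos: [450.6, -146.4, 59.8]
ee_rot: [-0.001, 0.889, 0.458, -0.0]
force: [0.4, 0.0, 0.7]
grip_width: 0.596
grip_force: 0.0
```

```bash
python3 - <<'E'
from h import *
s=sense();p=capture('wrist');cv2.imwrite('pics/w2.png',p['pixels']);print(s['eef_pos'],s['force'])
E
```

```text
[ 450.61244701 -146.4430714    59.82192387] [0.40749267 0.02825676 0.70679534]
```

View pics/w2.png

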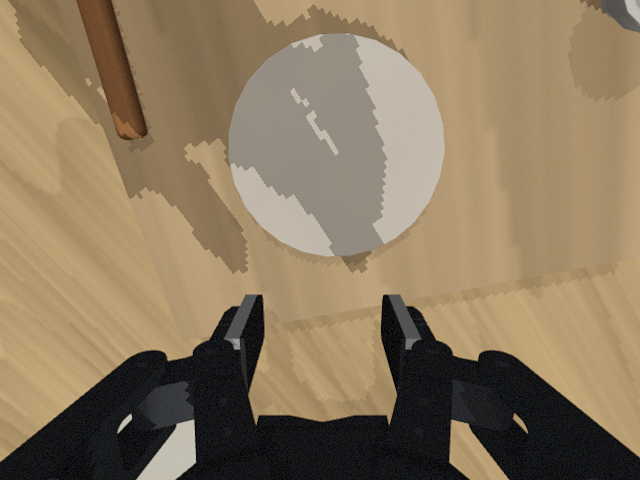

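Request:
drive_tool:
  commands: "0.09 0.035 0 0 0 0 60;0 0 -0.1 0 0 0 60;0 0 -0.04 0 0 0 60;0 0 0 0 0 0 60;0 0 0 0 0 0 60"

```text
time_s: 4.22
eef_pos: [459.9, -143.8, 46.1]
ee_rot: [-0.0, 0.889, 0.457, -0.0]
force: [-0.1, 0.3, 0.8]
grip_width: 0.601
grip_force: 0.0
```

Request:
drive_tool:
  commands: "0 0 -0.015 0 0 0 60;0 0 0 0 0 0 60;0 0 -0.015 0 0 0 60;0 0 0 0 0 0 60"

```text
time_s: 4.55
eef_pos: [460.0, -144.0, 43.2]
ee_rot: [-0.0, 0.889, 0.457, -0.0]
force: [-0.7, -0.1, -0.2]
grip_width: 0.599
grip_force: 0.0
```

```bash
python3 - <<'E'
from h import *
s=sense();p=capture('wrist');print(s['eef_pos'],s['force'])
print(circ(p,s,(494.4,-95),34,45,'disc')[:2])
cv2.imwrite('pics/w3.png',p['pixels'])
E
```

```text
[ 459.97991512 -144.01732901   43.20887646] [-0.7018415  -0.05677314 -0.16653538]
(array([494.5, -95.3]), array([89.2, 89.4]))
```

Request:
drive_tool:
  commands: "0 0 -0.015 0 0 0 60;0 0 0 0 0 0 60"

```text
time_s: 4.77
eef_pos: [460.0, -144.0, 41.6]
ee_rot: [-0.0, 0.889, 0.457, -0.0]
force: [-0.3, 0.0, -0.5]
grip_width: 0.6
grip_force: 0.0
```

Request:
drive_tool:
  commands: "0 0 -0.015 0 0 0 60;0 0 0 0 0 0 60"

```text
time_s: 4.93
eef_pos: [460.0, -144.0, 40.1]
ee_rot: [-0.0, 0.889, 0.457, -0.0]
force: [0.7, -0.2, -0.6]
grip_width: 0.597
grip_force: 0.0
```

Request:
drive_tool:
  commands: "0 0 -0.015 0 0 0 60;0 0 0 0 0 0 60"

```text
time_s: 5.1
eef_pos: [460.0, -144.0, 38.6]
ee_rot: [-0.0, 0.889, 0.457, -0.0]
force: [0.1, 0.1, -0.6]
grip_width: 0.598
grip_force: 0.0
```

Request:
drive_tool:
  commands: "0 0 -0.015 0 0 0 60;0 0 0 0 0 0 60"

```text
time_s: 5.27
eef_pos: [460.2, -144.0, 37.8]
ee_rot: [0.0, 0.889, 0.457, 0.0]
force: [-2.2, 0.8, 6.9]
grip_width: 0.598
grip_force: 3.9
```

Request:
drive_tool:
  commands: "0 0 -0.015 0 0 0 60;0 0 0 0 0 0 60"

```text
time_s: 5.43
eef_pos: [460.2, -144.1, 37.6]
ee_rot: [0.0, 0.889, 0.457, -0.0]
force: [-9.1, 3.9, 27.5]
grip_width: 0.599
grip_force: 13.9
```

Request:
drive_tool:
  commands: "0 0 0.055 0 0 0 60;0 0 0 0 0 0 60;0.03 0.04 0 0 0 0 60;0.03 0.04 0 0 0 0 60;0.03 0.04 0 0 0 0 60;0.03 0.04 0 0 0 0 60;0.03 0.04 0 0 0 0 60;0.03 0.04 0 0 0 0 60;0.03 0.04 0 0 0 0 60;0.03 0.04 0 0 0 0 60;0.03 0.04 0 0 0 0 60;0.03 0.04 0 0 0 0 60;0.03 0.04 0 0 0 0 60;0.03 0.04 0 0 0 0 60;0.03 0.04 0 0 0 0 60;0.02 0.027 0 0 0 0 60;0.01 0.014 0 0 0 0 60;0 0 0 0 0 0 60"

```text
time_s: 6.93
eef_pos: [502.2, -87.6, 41.3]
ee_rot: [0.0, 0.889, 0.457, 0.0]
force: [0.1, -1.0, -0.6]
grip_width: 0.597
grip_force: 0.0
```

```bash
python3 - <<'E'
from h import *
s=sense();p=capture('wrist');print(s['eef_pos'],s['force'])
g=np.array(s['eef_pos'])[:2]+48*np.array([.588,.809])
a=circ(p,s,g,34,45,'disc');print(a[:2])
cv2.imwrite('pics/w4.png',p['pixels'])
E
```

```text
[502.24241139 -87.61908198  41.30911516] [ 0.1350781  -1.02139396 -0.59838413]
(array([530.5, -49. ]), array([89.2, 89.3]))
```

View pics/w4.png

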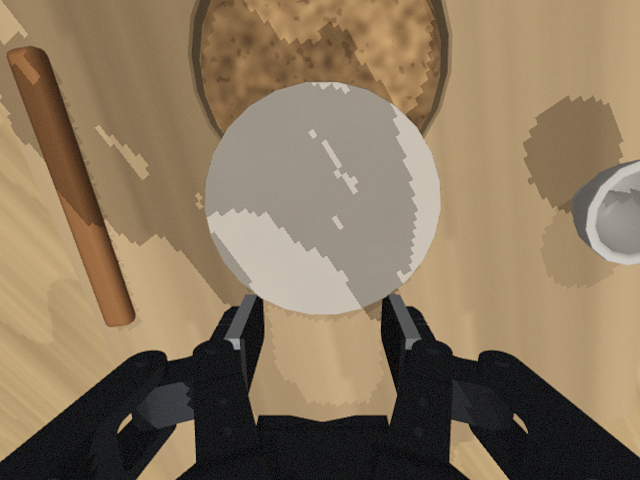

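The disc overlaps the recess and lines up with it: disc centre at column 323, recess rim centre at about column 321. I'll push straight on and look again when it is nearly there.

Request:
drive_tool:
  commands: "0.03 0.04 0 0 0 0 60;0.03 0.041 0 0 0 0 60;0.03 0.041 0 0 0 0 60;0.03 0.041 0 0 0 0 60;0.03 0.041 0 0 0 0 60;0.03 0.041 0 0 0 0 60;0.03 0.041 0 0 0 0 60;0.012 0.016 0 0 0 0 60;0 0 0 0 0 0 60"

```text
time_s: 7.73
eef_pos: [524.5, -57.3, 41.3]
ee_rot: [0.0, 0.889, 0.457, 0.0]
force: [-0.1, -0.7, -0.1]
grip_width: 0.601
grip_force: 0.0
```

```bash
python3 - <<'E'
from h import *
s=sense();p=capture('wrist');print(s['eef_pos'],s['force'])
g=np.array(s['eef_pos'])[:2]+48*np.array([.588,.809])
a=circ(p,s,g,34,45,'disc');print(a[:2])
cv2.imwrite('pics/w5.png',p['pixels'])
E
```

```text
[524.53241458 -57.25619254  41.29065543] [-0.11864209 -0.69125251 -0.06133955]
(array([552.6, -19. ]), array([88.9, 90. ]))
```

View pics/w5.png

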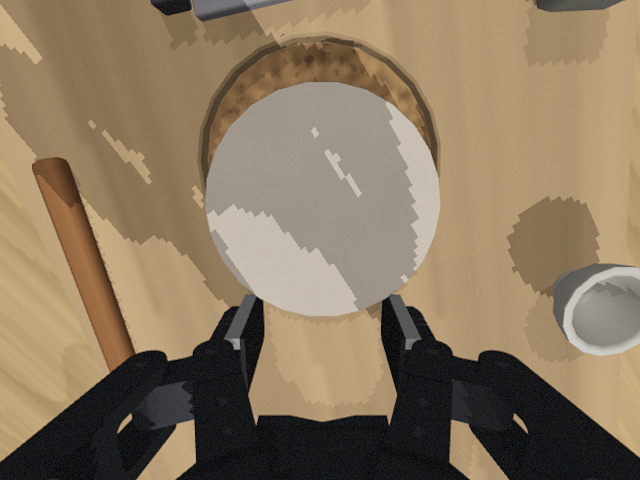

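```bash
python3 - <<'E'
from h import *
s=sense();p=capture('wrist');u=np.array([.583,.8125]);r=np.array([.8125,-.583]);t=np.array(s['eef_pos'])[:2]
for uv,z in [((318,37),24),((198,160),24),((439,160),24),((323,199),34),((323,82),34)]:
    d=topl(p,uv,z,s)[:2]-t;print(uv,d@u,d@r)
E
```

```text
(318, 37) 108.41096886576942 -1.1739104527082938
(198, 160) 65.3196688657694 -48.53471045270831
(439, 160) 65.47726886576943 46.37188954729172
(323, 199) 51.69646886576942 0.7499395472917061
(323, 82) 92.34901886576942 0.6276395472917291
```

Request:
drive_tool:
  commands: "0.011 0.023 0 0 0 0 60;0.011 0.023 0 0 0 0 60;0.011 0.023 0 0 0 0 60;0.011 0.023 0 0 0 0 60;0.006 0.008 0 0 0 0 60;0.006 0.008 0 0 0 0 60;0.006 0.008 0 0 0 0 60;0.006 0.008 0 0 0 0 60;0.006 0.008 0 0 0 0 60;0.006 0.008 0 0 0 0 60;0 0 0 0 0 0 60"

```text
time_s: 8.75
eef_pos: [532.4, -43.6, 41.3]
ee_rot: [0.0, 0.889, 0.457, 0.0]
force: [0.2, -0.4, 0.6]
grip_width: 0.599
grip_force: 0.0
```

```bash
python3 - <<'E'
from h import *
s=sense();p=capture('wrist');print(s['eef_pos'],s['force'])
cv2.imwrite('pics/w6.png',p['pixels'])
E
```

```text
[532.36704565 -43.59342569  41.32267263] [ 0.21120643 -0.36023847  0.59836851]
```

View pics/w6.png

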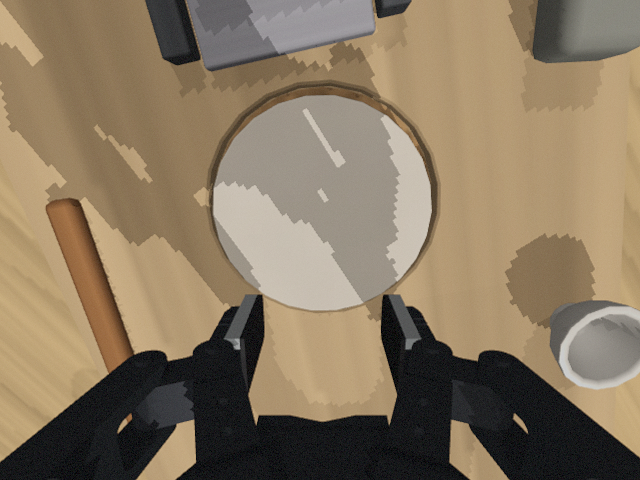

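The disc now sits inside the recess ring (columns 213–437, smaller than before), so it has dropped in. I'll check that it lies flat, then go up towards the keeper.

```bash
python3 - <<'E'
from h import *
s=sense();p=capture('wrist')
a=circ(p,s,(560,-6),24,45,'disc');print(a[:2])
e=(topl(p,(372,31),32,s)-topl(p,(207,69),32,s))[:2];print(topl(p,(290,50),32,s),np.linalg.norm(e),np.degrees(np.arctan2(e[1],e[0]))+90)
E
```

```text
(array([558.5,  -7.6]), array([89.3, 89.4]))
[583.5  46.   32. ] 57.8848857647659 66.04756115328104
```

Request:
drive_tool:
  commands: "0 0 0.25 0 0 0 60;0 0 0.35 0 0 0 0;0.05 0.11 0.25 0 0 0.07 0;0.08 0.18 0.15 0 0 0.07 0;0.08 0.18 0.1 0 0 0.07 0;0.08 0.18 0 0 0 0.06 0;0.08 0.18 0 0 0 0 0;0 0 0 0 0 0 0;0 0 0 0 0 0 0"

```text
time_s: 9.6
eef_pos: [569.2, 39.8, 151.1]
ee_rot: [-0.0, 0.836, 0.549, -0.0]
force: [0.4, 0.8, 0.3]
grip_width: -0.002
grip_force: 0.0
```

```bash
python3 - <<'E'
from h import *
s=sense();p=capture('wrist');print(s['eef_pos'],R.from_quat(s['ee_rot'],scalar_first=True).as_matrix()[:,0])
a=circ(p,s,(560,-6),24,45,'disc');print(a[:2])
print([(b['confidence'],b['position'],topl(p,b['position'],45,s)) for b in boxes_of(p,'tab')][:2],px(p,[593,75,57],s))
cv2.imwrite('pics/w7.png',p['pixels'])
E
```

```text
[569.15304534  39.76289115 151.06298243] [ 3.96799864e-01  9.17905125e-01 -2.24383122e-04]
(array([561.8,  -2.7]), array([81.1, 88.6]))
[(0.67, [340.6, 193.2], array([595.7,  69.6,  45. ]))] [334.2 190. ]
```

View pics/w7.png

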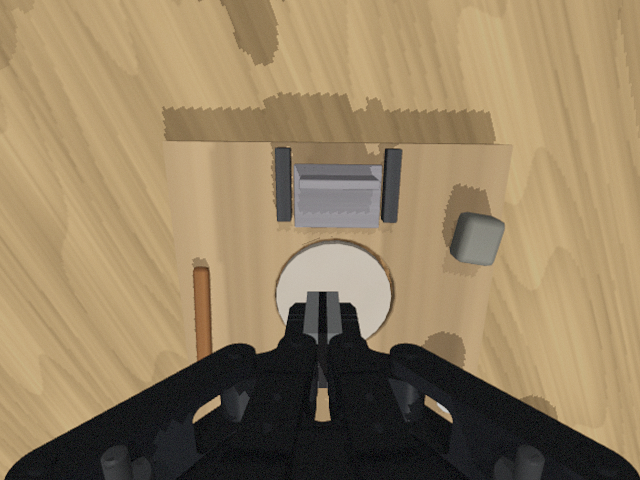

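The disc is seated: fitted at board level it measures 89 × 89 mm. The keeper plate spans rows 163–228 around column 338, with the tab near row 180.

```bash
python3 - <<'E'
from h import *
s=sense();p=capture('wrist');u=np.array([.397,.918]);r=np.array([.918,-.397]);t=np.array(s['eef_pos'])[:2]
for n,uv,z in [('tabtop',(338,178),57),('tabtop2',(338,182),57),('back',(338,164),32),('nose',(338,227),32),('boardend',(338,142),24),('L rail',(283,185),36),('R rail',(393,185),36)]:
    d=topl(p,uv,z,s)[:2]-t;print(n,(d@u).round(1),(d@r).round(1))
c=p['pixels'][140:240,265:415];cv2.imwrite('pics/c8.png',cv2.resize(c,None,fx=5,fy=5,interpolation=cv2.INTER_CUBIC))
E
```

```text
tabtop 49.2 10.2
tabtop2 46.7 10.3
back 55.6 11.1
nose 11.6 11.7
boardend 69.7 11.3
L rail 42.0 -26.0
R rail 41.9 48.3
```

View pics/c8.png

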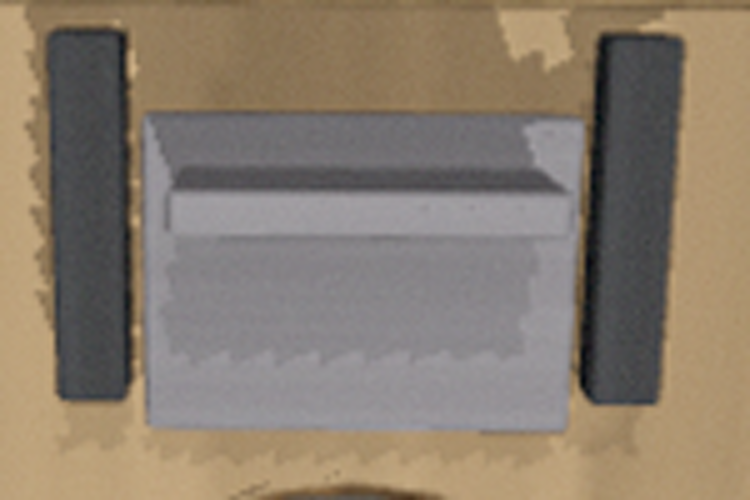

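Request:
drive_tool:
  commands: "0.13 0.2 0 0 0 0 0;0.13 0.21 0 0 0 0 0;0.124 0.21 0 0 0 0 0;0 0 -0.2 0 0 0 0;0 0 -0.25 0 0 0 0;0 0 -0.25 0 0 0 0;0 0 -0.2 0 0 0 0;0 0 -0.04 0 0 0 0;0 0 0 0 0 0 0"

```text
time_s: 10.5
eef_pos: [607.1, 100.6, 56.4]
ee_rot: [-0.001, 0.836, 0.548, -0.001]
force: [0.2, 0.8, 0.9]
grip_width: -0.004
grip_force: 0.0
```

Request:
drive_tool:
  commands: "-0.008 -0.018 0 0 0 0 0;-0.012 -0.028 0 0 0 0 0;-0.012 -0.028 0 0 0 0 0;-0.012 -0.028 0 0 0 0 0;-0.012 -0.028 0 0 0 0 0;-0.012 -0.028 0 0 0 0 0;-0.012 -0.028 0 0 0 0 0;-0.012 -0.028 0 0 0 0 0;-0.012 -0.028 0 0 0 0 0"

```text
time_s: 11.25
eef_pos: [597.2, 76.9, 57.4]
ee_rot: [0.0, 0.836, 0.549, 0.0]
force: [0.1, 0.9, 1.6]
grip_width: -0.0
grip_force: 0.8
```

```bash
python3 - <<'E'
from h import *
s=sense();p=capture('wrist');print(s['eef_pos'],s['force'])
q=capture('top');cv2.imwrite('pics/t9.png',cv2.resize(q['pixels'][170:270,240:390],None,fx=4,fy=4,interpolation=cv2.INTER_CUBIC))
E
```

```text
[597.23150727  76.88373977  57.43345487] [0.07704973 0.85749607 1.58806471]
```

Request:
drive_tool:
  commands: "-0.008 -0.0184 0 0 0 0 0;-0.008 -0.0184 0 0 0 0 0;-0.008 -0.0184 0 0 0 0 0;-0.008 -0.0184 0 0 0 0 0;-0.008 -0.0184 0 0 0 0 0"

```text
time_s: 11.77
eef_pos: [593.1, 67.8, 57.2]
ee_rot: [-0.0, 0.836, 0.549, -0.0]
force: [0.0, 1.7, -0.0]
grip_width: -0.002
grip_force: 0.8
```

Request:
drive_tool:
  commands: "-0.006 -0.0138 0 0 0 0 0;-0.004 -0.0092 0 0 0 0 0;0 0 0 0 0 0 0"

```text
time_s: 12.02
eef_pos: [592.8, 67.2, 57.3]
ee_rot: [-0.001, 0.836, 0.549, 0.002]
force: [5.5, 10.7, -1.8]
grip_width: 0.001
grip_force: 6.5
```

Request:
drive_tool:
  commands: "-0.004 -0.0092 0 0 0 0 0;-0.004 -0.0092 0 0 0 0 0;0 0 0 0 0 0 0"

```text
time_s: 12.27
eef_pos: [592.7, 67.0, 57.5]
ee_rot: [-0.001, 0.836, 0.548, 0.004]
force: [10.2, 21.2, -4.7]
grip_width: 0.002
grip_force: 11.7
```

It hit a hard stop. I'll back off and check whether that is the end stop.

Request:
drive_tool:
  commands: "0.03 0.069 0 0 0 0 0;0.05 0.115 0 0 0 0 0;0 0 0.2 0 0 0 0;0 0 0.35 0 0 0 0;0 0 0.35 0 0 0 0;-0.08 -0.15 0.04 0 0 0 0;-0.13 -0.15 0 0 0 0 0;-0.12 -0.15 0 0 0 0 0;0 0 0 0 0 0 0"

```text
time_s: 13.02
eef_pos: [565.2, 35.4, 151.5]
ee_rot: [0.0, 0.836, 0.548, -0.001]
force: [-0.7, 0.2, -0.5]
grip_width: 0.0
grip_force: 0.0
```

```bash
python3 - <<'E'
from h import *
s=sense();p=capture('wrist');print(s['eef_pos'],s['force'])
c=p['pixels'][130:350,220:500];cv2.imwrite('pics/c10.png',cv2.resize(c,None,fx=2.7,fy=2.7,interpolation=cv2.INTER_CUBIC))
E
```

```text
[565.22087611  35.42429144 151.46685021] [-0.70724913  0.20207543 -0.51175234]
```

View pics/c10.png

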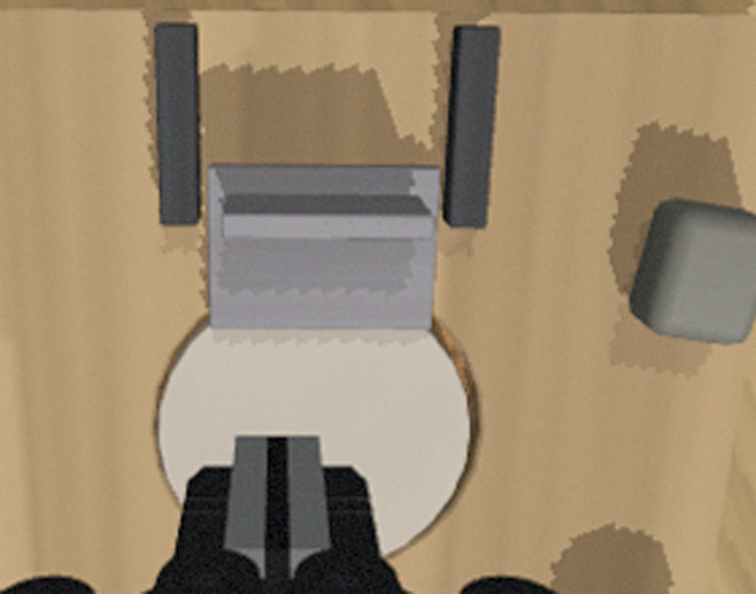

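```bash
python3 - <<'E'
from h import *
s=sense();p=capture('wrist');u=np.array([.397,.918]);t=np.array(s['eef_pos'])[:2]
C=np.array([558.5,-7.6])
n=topl(p,(338,251.5),32,s)[:2];b=topl(p,(338,130+165/2.7),32,s)[:2];print('nose',(n-C)@u,'back',(b-C)@u, 'L/R',[(topl(p,(220+x/2.7,130+425/2.7),24,s)) for x in(157,471)])
e=topl(p,(340,130+11/2.7),24,s)[:2];print('end',(e-C)@u)
E
```

```text
nose 36.42269999999999 back 80.44249999999998 L/R [array([519.7,  14. ,  24. ]), array([602.5, -21.9,  24. ])]
end 118.26950000000001
```

Measured from the board's end, the nose is 33 mm from the seat centre. That matches the end-stop value, so the keeper is fully in. The arm is clear, so I'm handing in.

```bash
python3 -c "
from rig import *
print(finish_job())"
```

```text
the job is handed in; nothing more can be done
None
```

The job is handed in: the disc lies flat in the recess and the keeper is pushed to its end stop over the rim, with nothing else touched, at about 13 s of the 43 s allowed.

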